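# Set and lock the length stop of a bread-slicing guide

## Robot

A 7-joint arm with a two-finger parallel gripper is mounted at the origin on the work surface. World frame = base frame: x ahead of the robot, y to its left, z up, the work surface at z = 0. Lengths are in m, angles in rad, forces in N, time in s.
With the tool pointing down it reaches from about 0.425 to 0.925 m from the base axis. Payload 6.8 kg.
Tool frame: the origin (TCP) lies on the mounting face of the last link; the fingertips stand 173 mm ahead of it and the grasp point (between the pads) lies 155 mm ahead of it (grip_point_offset is the distance from the TCP to the grasp point, in m); x points along the fingers, z is the direction in which the jaws open and shut, and the axes are right-handed (so a half turn about x gives the same grasp; the last joint's range is limited). The gripper opens to 85 mm and grips with 20 to 120 N. Pads are 22 mm wide; open, the fingers measure 114 mm over their backs; the gripper's body (76 mm by 85 mm) begins 54 mm behind the grasp point. The pads swing forward as they close: fully open they stand 13 mm farther back than shut.
Start: joints at [-1.323, 0.477, 0.022, 1.555, -0.011, 1.109, -0.083], TCP at [0.235, 0.633, 0.405] pointing down, gripper open.
Joint ranges: [-2.96, 2.96], [-0.34, 2.1], [-1.41, 1.46], [0.24, 2.44], [-1.37, 4.51], [0.17, 1.92], [-2.96, 2.96]. Speed limits (rad/s): [2.39, 2.39, 3.14, 3.14, 3.14, 3.14, 3.14].

## Interface

Orientations are given as a rotation vector (axis times angle).
In Python, from bench import * gives the robot as it stands. The module is installed in compiled form; this text tells all that it offers.
- The arm moves only by the tool servo_tool, never from a script. Its argument "motion" is a list of rows, each a list of 5 numbers: the shift along the tool's x, y, z in m, then the turn about the tool's x in degrees, then the gripper command: -1 is fully open, 1 is shut, values between are in proportion. In form: [[dx, dy, dz, turn, fingers], ...]. A call has 1 to 8 rows; each row is the pose to reach, as a shift and turn from the pose measured when the call began, along the tool's axes at that moment; what a row does not reach only later rows make up. A row lasts 1/10 s, in which the tool goes at most 50 mm and 8.59 degrees, less where a joint would pass 70% of its speed; a pose out of reach is approached as far as the arm can. A call with a gripper value outside its range is refused whole. The fingers move at their own pace and stop on an object; "force" is the grip in N (left out, the last holds). Time passes only in rows, so rows that repeat a pose let the fingers close. It gives the time, the measured TCP pose, the force and the opening at its end, in the units of the state.
- get_obs(): the state, without advancing time (a new reading comes with each control period).
- grab_frame(name): name is "scene" or "top" or "wrist"; returns the picture (384x512x3 uint8, red, green, blue); there is no depth.
- camera_params(name): a dict with "mtx" (3x3 intrinsics, pixels), "world_to_cam" (4x4, takes a point from world to camera coordinates); the wrist camera has in their place "T_tool_cam" (4x4, takes a point from camera to tool coordinates, whose origin is the TCP and whose axes are the tool frame's). Camera axes: x right, y down, z forward; pixel columns grow to the right and rows downward; lengths in m; the calibration is good to about 2 mm. The wrist camera is an equidistant fisheye: a pixel r from the principal point sees the ray r / f radians off the axis. A picture is of the moment at which its call begins: read the wrist's pose just before it. camera_params takes no time and is no camera call.
- hand_in(): hands the job in, once; it reports no verdict.
The state is a dict: "clock": time; "joints": joint angles; "qvel": joint speeds; "tau": joint torques, N m; "tcp_pos": TCP position; "orientation": TCP orientation; "contact_force": force on the tool from outside, world axes, zero at the start; "moment": the same for the moment, N m; "grip_width": finger opening in m.
Only numpy, scipy, OpenCV 4.12 (cv2) and the standard library are available. Lean on these libraries where they do the work, as an engineer would, in place of code of your own. Each camera call takes 0.05 s, during which the arm holds its last target. There are 200 camera calls.

## Task

With the fingertips, push the sliding length stop along its rail until its blade is in line with the red marker clip on the board's front edge, then lock it there: spin its loose wing screw clockwise (seen from above) with gentle fingertip strokes on the wings until it is tight, with the red wing pointing along the blade. Do not pinch, squeeze or force the stop or its screw, and leave the other things on the bench where they are; finish with the blade still in line with the marker.

Things in the scene. Friction and masses are not known exactly. Their poses are not given: they have to be found in the camera images.
- guide: Fixed slicing guide: white board 240 mm (x) by 420 mm (y), 20 mm thick, fixed to the bench. Origin: centre of its underside. Its x axis points away from the robot (turned by up to 0.3 rad), its y axis to the left along the rail. The aluminium rail (24 mm wide, top 34 mm above the bench) runs along y at x = +85 mm.
- stop: Length stop: blue saddle, 60 (x) by 64 mm (y), 22 to 56 mm above the bench, with an upright aluminium blade 6 mm thick that reaches 29 to 149 mm from the screw's axis along -x, 22 to 66 mm above the bench. Slides only along the guide's y; 8 N of friction, also once locked; stays where left. Starts on the marker's -y side. Origin: bench height, screw's axis, blade's middle plane; axes as guide.
- marker: Fixed red marker clip with a white centre line, 24 mm (x) by 12 mm (y) by 8 mm high, on top of the board at its front edge (the edge nearest to the robot). Origin: centre of its underside, 20 mm above the bench; axes as the guide's. The blade's near end passes 32 mm behind the clip; the blade's middle plane has to come to the clip's centre line (same y in the guide's frame).
- screw (a joint): Turn of the wing screw about its vertical axis, rad: grows clockwise seen from above (tightening); 0 when tight, -5 to -3 at the start. About 0.035 N m of friction; stays where left; does not rise or sink. The rubber washer makes a springy stop at 0. At 0 the red wing points along the guide's -x (along the blade), at -1.57 along the guide's -y.
- screw_axis (a point): Point on the screw's axis at the height of the wings' tops, 96 mm above the bench. The steel hub has radius 10 mm, from 64 to 100 mm above the bench, on a black rubber washer of radius 14 mm that lies on the saddle (56 to 64 mm). Axes as the stop's.
- wing_tip (a point): Outer end of the red wing, at mid height (83 mm above the bench). Two flat upright wings, one red, one bare steel, stand opposite each other on the hub: each reaches to 45 mm from the axis, is 6 mm thick and stands from 70 to 96 mm above the bench. Turns with the screw.
- cutter: Steel ring cutter, diameter 44 mm, 35 mm high, standing on the board's near right corner; leave alone. Origin: centre of its underside.
- egg_cup: Yellow plastic cup, diameter 42 mm, 32 mm high, on the board's near left corner; leave alone. Origin: centre of its underside.
- jar_a: Amber glass jar, diameter 72 mm, 90 mm high, on the bench; leave alone. Origin: centre of its underside.
- jar_b: Clear jar, diameter 72 mm, 90 mm high, on the bench; leave alone. Origin: centre of its underside.
- bowl: Blue bowl, diameter 140 mm, 60 mm high, on the bench; leave alone. Origin: centre of its underside.
- steel_cup: Steel cup, diameter 72 mm, 95 mm high, on the bench; leave alone. Origin: centre of its underside.

How it is judged:
By the outcome, as a careful person would: the job done as asked, in the order asked, and still so for the second after the job is handed in, with the robot touching nothing.
It also fails if it takes over 61 s, if anything falls off the work surface, if the arm or the gripper's body presses on something with over 40 N, if the wrist force passes 120 N, or if a joint passes its speed limit or range.

## Working session

There is one attempt and no reset: what is moved stays moved. The work goes in short steps, Python scripts to look and compute and a tool call to move; the robot and the scene stay as the last step left them, time stands still between calls to the robot, and variables do not carry over. Pictures are saved under pics/ and viewed, about 8 in all and at most 12, crops included, and the job is handed in when it is done.

Besides the shell and the picture viewer there is one more tool, called after ">>>" in YAML: its name, and indented under it one key for each argument. servo_tool: Moves the arm, as the interface text tells. Its arguments: {"type":"object","properties":{"motion":{"type":"array","items":{"type":"array","items":{"type":"number"}}},"force":{"type":"number"}},"required":["motion"]}

```bash
mkdir -p pics; cat > h.py <<'E'
from bench import *
import numpy as np, cv2
from scipy.spatial.transform import Rotation as R
def pix2w(name,u,v,z):
    p=camera_params(name);K=np.array(p['mtx']);T=np.array(p['world_to_cam'])
    d=T[:3,:3].T@np.linalg.solve(K,[u,v,1.]);c=-T[:3,:3].T@T[:3,3]
    return c+d*(z-c[2])/d[2]
def w2pix(name,P):
    p=camera_params(name);K=np.array(p['mtx']);T=np.array(p['world_to_cam'])
    q=K@(T[:3,:3]@np.array(P)+T[:3,3]);return q[:2]/q[2]
def save(name,fn,crop=None,s=1):
    im=np.array(grab_frame(name))[:,:,::-1]
    cv2.imwrite('pics/raw_'+fn,im)
    if crop: im=im[crop[1]:crop[3],crop[0]:crop[2]]
    cv2.imwrite('pics/'+fn,cv2.resize(np.ascontiguousarray(im),None,fx=s,fy=s,interpolation=cv2.INTER_CUBIC))
E
python3 - <<'E'
from h import *
o=get_obs()
for k in o: print(k,np.round(o[k],3))
print(R.from_rotvec(o['orientation']).as_matrix().round(3))
save('top','t0.png',s=1.5); save('scene','s0.png',s=1.5)
print(camera_params('top'),camera_params('wrist'))
E
```

```text
clock 0.0
joints [-1.323  0.478  0.022  1.556 -0.011  1.109 -0.083]
qvel [ 0.001 -0.002  0.001 -0.     0.001  0.001 -0.001]
tau [-1.0000e-03 -5.9643e+01  1.6070e+00 -2.8119e+01  1.2000e-02  9.0000e-03
 -0.0000e+00]
tcp_pos [0.235 0.632 0.404]
orientation [-0.944  1.358  0.943]
contact_force [-0.76   0.477 -0.012]
moment [ 0.007  0.034 -0.031]
grip_width 0.085
[[-0.    -0.937  0.348]
 [-0.002  0.348  0.937]
 [-1.    -0.    -0.002]]
{'mtx': array([[402.76869886,   0.        , 257.61462758],
       [  0.        , 402.76869886, 193.12029655],
       [  0.        ,   0.        ,   1.        ]]), 'world_to_cam': array([[-3.22479979e-03, -9.99790538e-01,  2.02108956e-02,
        -2.79526091e-02],
       [-9.80906350e-01, -7.67532186e-04, -1.94479160e-01,
         5.06981780e-01],
       [ 1.94453937e-01, -2.04521522e-02, -9.80698412e-01,
         1.13724325e+00],
       [ 0.00000000e+00,  0.00000000e+00,  0.00000000e+00,
         1.00000000e+00]])} {'mtx': array([[297.31863964,   0.        , 255.87923746],
       [  0.        , 297.31863964, 191.76753505],
       [  0.        ,   0.        ,   1.        ]]), 'T_tool_cam': array([[-6.17266785e-05, -2.75047467e-01,  9.61430646e-01,
         3.13063655e-02],
       [-1.91372582e-04, -9.61430627e-01, -2.75047474e-01,
         6.93707922e-02],
       [ 9.99999980e-01, -2.00969232e-04,  6.70937525e-06,
        -8.52564183e-04],
       [ 0.00000000e+00,  0.00000000e+00,  0.00000000e+00,
         1.00000000e+00]])}
```

View pics/t0.png

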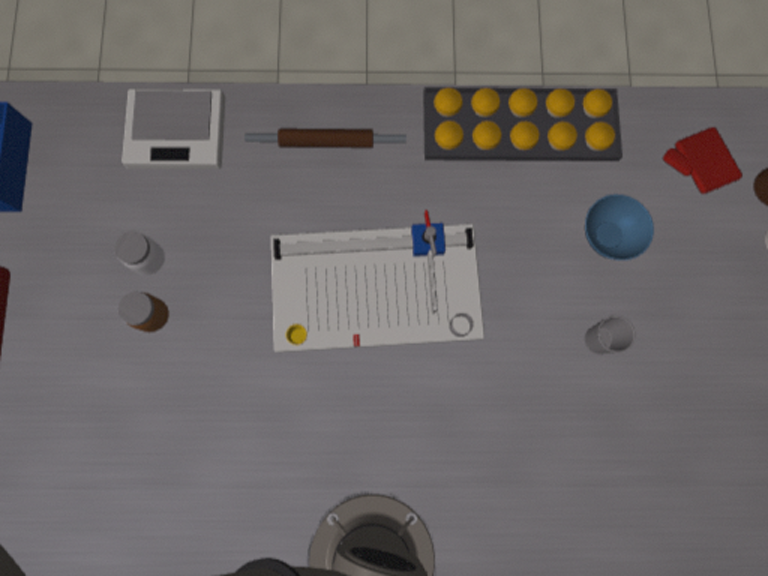

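View pics/s0.png

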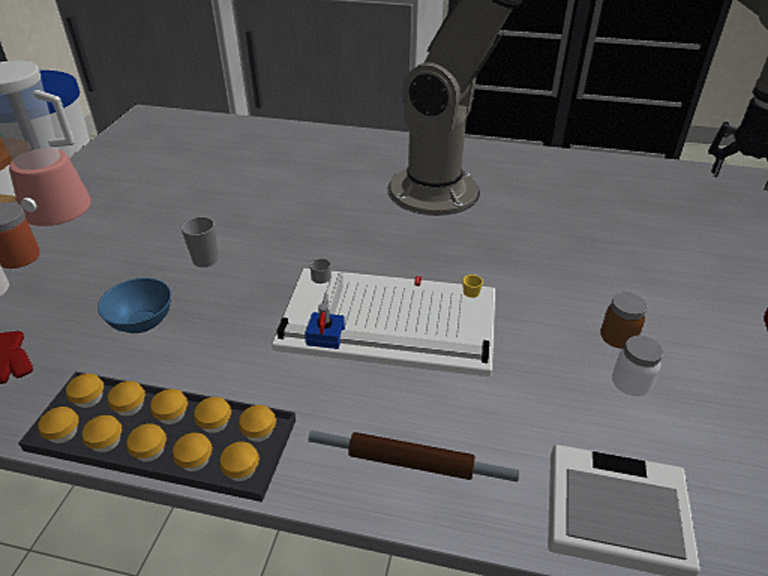

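The top view shows the board with corners at about (271,235), (473,225), (482,338) and (274,351). The marker is at (356,340) and the hub at (430,234). The red wing points away, to (426,212), so the screw is near -3.1 rad. The scene view agrees.

```bash
python3 - <<'E'
from h import *
P=lambda u,v,z:pix2w('top',u/1.5,v/1.5,z)
for n,u,v,z in [('TL',271,235,.02),('TR',473,225,.02),('BR',482,338,.02),('BL',274,351,.02),('mark',356,341,.028),('hub',430,233,.1),('redtip',426,212,.09),('bladeN',435,312,.066),('cutter',461,324,.035),('egg',297,334,.032),('saddleTL',412,226,.056),('saddleBR',446,252,.056)]: print(n,P(u,v,z).round(3))
im=cv2.imread('pics/raw_t0.png')[130:245,170:335]
cv2.imwrite('pics/t0c.png',cv2.resize(im,None,fx=4.8,fy=4.8,interpolation=cv2.INTER_CUBIC))
E
```

```text
TL [0.627 0.206 0.02 ]
TR [ 0.649 -0.209  0.02 ]
BR [ 0.415 -0.219  0.02 ]
BL [0.39  0.193 0.02 ]
mark [0.408 0.031 0.028]
hub [ 0.608 -0.112  0.1  ]
redtip [ 0.654 -0.105  0.09 ]
bladeN [ 0.46  -0.122  0.066]
cutter [ 0.441 -0.176  0.035]
egg [0.422 0.147 0.032]
saddleTL [ 0.636 -0.08   0.056]
saddleBR [ 0.582 -0.147  0.056]
```

View pics/t0c.png

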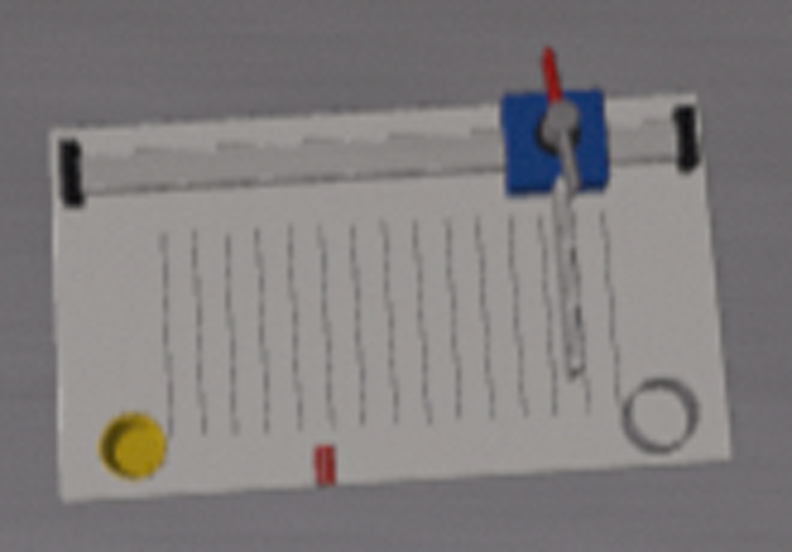

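>>> servo_tool:
  motion:
    - [0,-0.6315,-0.6526,-23.6,1]
    - [0,-0.6315,-0.6526,-23.6,1]
    - [0,-0.6315,-0.6526,-23.6,1]
    - [0,-0.6315,-0.6526,-23.6,1]
    - [0,-0.6315,-0.6526,-23.6,1]
    - [0,-0.6315,-0.6526,-23.6,1]
    - [0,-0.6315,-0.6526,-23.6,1]
    - [0,-0.6315,-0.6526,-23.6,1]
  force: 20

```text
clock: 0.9
tcp_pos: [0.396, 0.2642, 0.4047]
orientation: [-1.251, 1.184, 1.25]
contact_force: [1.2, -0.3, 0.3]
grip_width: 0.0003
```

>>> servo_tool:
  motion:
    - [0,-0.119,-0.435,0,1]
    - [0,-0.119,-0.435,0,1]
    - [0,-0.119,-0.435,0,1]
    - [0,-0.119,-0.435,0,1]
    - [0,-0.119,-0.435,0,1]
    - [0,-0.119,-0.435,0,1]
    - [0,-0.119,-0.435,0,1]
    - [0,-0.119,-0.435,0,1]

```text
clock: 1.7
tcp_pos: [0.5225, -0.1149, 0.4052]
orientation: [-1.251, 1.183, 1.251]
contact_force: [1.6, 0.9, 0.9]
grip_width: -0.0002
```

>>> servo_tool:
  motion:
    - [0.06,-0.005,-0.027,0,1]
    - [0.1,-0.005,-0.027,0,1]
    - [0.1,-0.005,-0.027,0,1]

```text
clock: 2.0
tcp_pos: [0.5264, -0.1424, 0.3]
orientation: [-1.244, 1.192, 1.257]
contact_force: [-1.7, 0.6, -0.4]
grip_width: -0.0
```

```bash
cat >> h.py <<'E'
def pose():
    o=get_obs();return np.array(o['tcp_pos']),R.from_rotvec(o['orientation']).as_matrix()
WC=camera_params('wrist')
def wpix2w(u,v,z,p,Rm):
    K=np.array(WC['mtx']);T=np.array(WC['T_tool_cam']);d=np.array([u-K[0,2],v-K[1,2]]);r=np.hypot(*d);a=r/K[0,0]
    ray=np.r_[d/max(r,1e-9)*np.sin(a),np.cos(a)];ray=Rm@T[:3,:3]@ray;c=p+Rm@T[:3,3]
    return c+ray*(z-c[2])/ray[2]
def w2wpix(P,p,Rm):
    K=np.array(WC['mtx']);T=np.array(WC['T_tool_cam']);q=T[:3,:3].T@(Rm.T@(np.array(P)-p)-T[:3,3])
    a=np.arctan2(np.hypot(q[0],q[1]),q[2]);return K[:2,2]+K[0,0]*a*q[:2]/np.hypot(q[0],q[1])
E
python3 - <<'E'
from h import *
p,Rm=pose();print(p.round(4),Rm.round(3));np.savez('w1.npz',p=p,R=Rm)
save('wrist','w1.png',s=1.5)
E
```

```text
[ 0.5264 -0.1424  0.3   ] [[-0.011 -0.998 -0.054]
 [-0.001 -0.054  0.999]
 [-1.     0.011 -0.   ]]
```

View pics/w1.png

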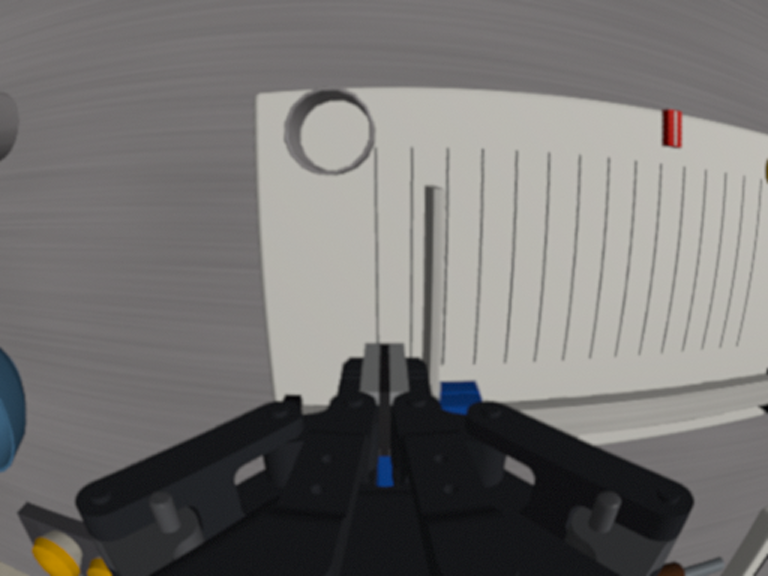

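The wrist view has the robot side up and +y to the right. The blade's top strip runs near x=438 from (438,187), the marker is at (673,128), the cutter at (330,132), and the fingertips at (385,350) are clear of the blade. I'll convert these to positions.

```bash
python3 - <<'E'
from h import *
d=np.load('w1.npz');p,Rm=d['p'],d['R']
W=lambda u,v,z:wpix2w(u/1.5,v/1.5,z,p,Rm)
for n,u,v,z in [('markL',664,128,.028),('markC',674,128,.028),('markR',682,128,.028),('bladeL',433,187,.066),('bladeR',442,187,.066),('bladeL2',432,330,.066),('bladeR2',443,330,.066),('boardBRcorner',257,95,.02),('boardTRish',276,395,.02),('edge2',540,98,.02),('cutter',335,132,.0)]: print(n,W(u,v,z).round(4))
im=cv2.imread('pics/raw_w1.png')
a=im[65:105,430:465];b=im[115:155,272:307]
cv2.imwrite('pics/w1c.png',cv2.resize(np.hstack([a,b]),None,fx=10,fy=10,interpolation=cv2.INTER_CUBIC))
E
```

```text
markL [0.4122 0.0221 0.028 ]
markC [0.4106 0.0301 0.028 ]
markR [0.4093 0.0368 0.028 ]
bladeL [ 0.4636 -0.1245  0.066 ]
bladeR [ 0.4633 -0.1204  0.066 ]
bladeL2 [ 0.5324 -0.1196  0.066 ]
bladeR2 [ 0.5321 -0.1141  0.066 ]
boardBRcorner [ 0.4161 -0.2211  0.02  ]
boardTRish [ 0.6006 -0.2094  0.02  ]
edge2 [ 0.4076 -0.0604  0.02  ]
cutter [ 0.4357 -0.1775  0.    ]
```

View pics/w1c.png

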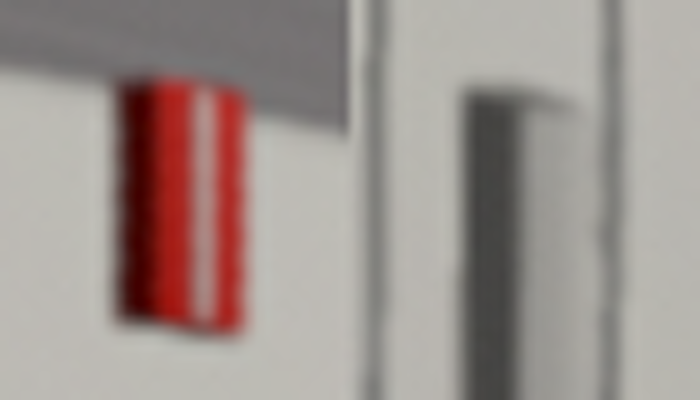

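>>> servo_tool:
  motion:
    - [0.03,0,-0.012,0,1]
    - [0.06,0,-0.012,0,1]
    - [0.085,0,-0.012,0,1]
    - [0.085,0,-0.012,0,1]

```text
clock: 2.45
tcp_pos: [0.5271, -0.1526, 0.2163]
orientation: [-1.245, 1.19, 1.26]
contact_force: [-0.2, -0.8, -0.0]
grip_width: -0.0
```

>>> servo_tool:
  motion:
    - [0,0,0.012,0,1]
    - [0,0,0.018,0,1]
    - [0,0,0.03,0,1]
    - [0,0,0.045,0,1]
    - [0,0,0.065,0,1]
    - [0,0,0.085,0,1]
    - [0,0,0.1,0,1]
    - [0,0,0.11,0,1]

```text
clock: 3.25
tcp_pos: [0.5215, -0.0431, 0.2184]
orientation: [-1.249, 1.188, 1.256]
contact_force: [0.8, -8.5, 0.2]
grip_width: 0.0003
```

>>> servo_tool:
  motion:
    - [0,0,0.01,0,1]
    - [0,0,0.02,0,1]
    - [0,0,0.03,0,1]
    - [0,0,0.036,0,1]
    - [0,0,0.042,0,1]
    - [0,0,0.045,0,1]
    - [0,0,0.045,0,1]

```text
clock: 3.95
tcp_pos: [0.5188, 0.0013, 0.2198]
orientation: [-1.25, 1.189, 1.254]
contact_force: [-1.4, -6.4, -0.8]
grip_width: -0.0003
```

```bash
python3 - <<'E'
from h import *
p,Rm=pose();print(p.round(4),Rm.round(3),np.round(get_obs()['contact_force'],2));np.savez('w2.npz',p=p,R=Rm)
save('wrist','w2.png',(150,0,450,225),2.6)
E
```

```text
[0.5188 0.0013 0.2198] [[-0.006 -0.998 -0.057]
 [-0.003 -0.057  0.998]
 [-1.     0.006 -0.003]] [-1.37 -6.38 -0.82]
```

View pics/w2.png

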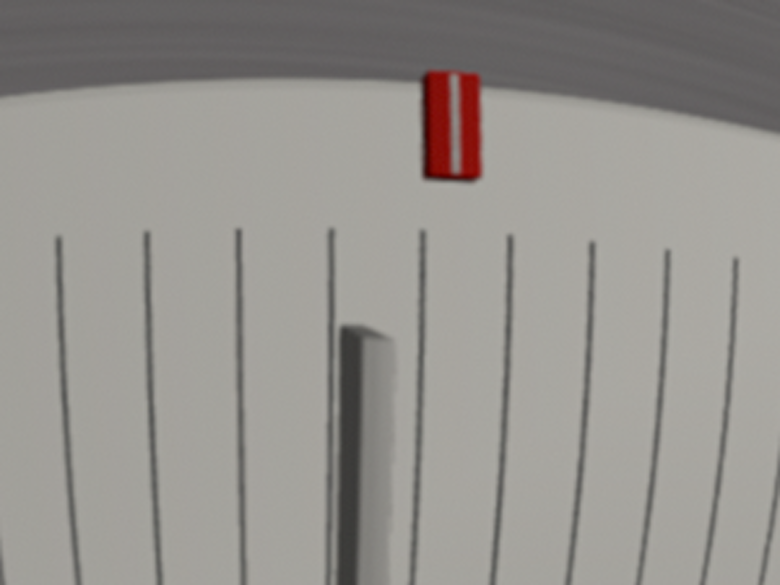

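The marker's white line is at crop (456,122). The blade's top near end is centred at (378,340), about 20 mm short of the marker.

```bash
python3 - <<'E'
from h import *
d=np.load('w2.npz');p,Rm=d['p'],d['R']
W=lambda u,v,z:wpix2w(150+u/2.6,v/2.6,z,p,Rm)
m1,m2=W(455,75,.028),W(457,172,.028);bL,bR=W(362,338,.066),W(395,342,.066);print(m1.round(4),m2.round(4),bL.round(4),bR.round(4))
l1,l2=W(423,235,.02),W(412,580,.02);print('line angle',(l2-l1)[1]/(l2-l1)[0], 'next',[ (W(a,y2,.02)-W(b,y1,.02)) for b,y1,a,y2 in [(332,232,330,580),(239,232,244,580)]])
for th in (.053,.057,.061):
    yg=lambda P:-np.sin(th)*P[0]+np.cos(th)*P[1]
    print(th,yg((m1+m2)/2)-yg((bL+bR)/2), 'finger->blade left', yg(bL)-yg(p+.16*Rm[:,0]))
E
```

```text
[0.3998 0.0307 0.028 ] [0.4213 0.0321 0.028 ] [0.4561 0.0101 0.066 ] [0.4563 0.0154 0.066 ]
line angle 0.060914275281464224 next [array([0.07925908, 0.00516395, 0.        ]), array([0.07920759, 0.00495436, 0.        ])]
0.053 0.02102251597217119 finger->blade left 0.012531322621234693
0.057 0.02120060527682345 finger->blade left 0.012775818357581823
0.061 0.021378355372243564 finger->blade left 0.013020109681107787
```

>>> servo_tool:
  motion:
    - [0,0,0.006,0,1]
    - [0,0,0.012,0,1]
    - [0,0,0.016,0,1]
    - [0,0,0.018,0,1]
    - [0,0,0.018,0,1]

```text
clock: 4.5
tcp_pos: [0.5175, 0.0184, 0.221]
orientation: [-1.251, 1.189, 1.252]
contact_force: [-0.4, -6.3, -2.5]
grip_width: -0.0001
```

```bash
python3 - <<'E'
from h import *
p,Rm=pose();print(p.round(4),np.round(get_obs()['contact_force'],2));np.savez('w3.npz',p=p,R=Rm)
save('wrist','w3.png',(240,10,350,150),4)
E
```

```text
[0.5175 0.0184 0.221 ] [-0.43 -6.34 -2.48]
```

View pics/w3.png

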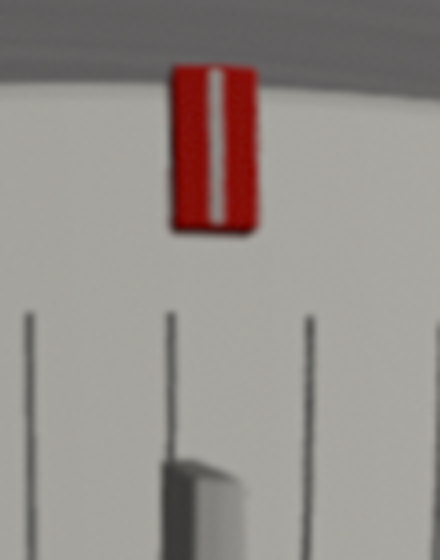

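The marker line is at crop (217,148). The blade's top edges at the near end are 195 and 243, at row 483.

```bash
python3 - <<'E'
from h import *
d=np.load('w3.npz');p,Rm=d['p'],d['R']
W=lambda u,v,z:wpix2w(240+u/4,10+v/4,z,p,Rm)
m=(W(216,72,.028)+W(218,222,.028))/2;bL,bR=W(195,478,.066),W(243,485,.066);bb=W(163,470,.022);g=W(171,390,.02);g2=W(309,390,.02)
th=.061;yg=lambda P:-np.sin(th)*P[0]+np.cos(th)*P[1]
print(m,bL,bR,'rem top',yg(m)-yg(bL+bR)/2,'rem via bottom-left',yg(m)-yg(bb)-.003,'spacing',yg(g2)-yg(g),'tcp y',yg(p), 'grad-mark',yg(g)-yg(m))
E
```

```text
[0.4108035  0.03131604 0.028     ] [0.45482962 0.026914   0.066     ] [0.45518902 0.03201952 0.066     ] rem top 0.004540715368924593 rem via bottom-left 0.003943344605395904 spacing 0.019900093262204085 tcp y -0.0131619310966791 grad-mark -0.005694183627054827
```

>>> servo_tool:
  motion:
    - [0,0,0.0015,0,1]
    - [0,0,0.003,0,1]
    - [0,0,0.004,0,1]
    - [0,0,0.004,0,1]
    - [0,0,0.004,0,1]

```text
clock: 5.05
tcp_pos: [0.5171, 0.0212, 0.2223]
orientation: [-1.253, 1.19, 1.25]
contact_force: [-0.7, -7.0, -3.5]
grip_width: -0.0002
```

```bash
python3 - <<'E'
from h import *
p,Rm=pose();print(p.round(4),np.round(get_obs()['contact_force'],2));np.savez('w4.npz',p=p,R=Rm)
save('wrist','w4.png',(240,10,350,150),4)
E
```

```text
[0.5171 0.0212 0.2223] [-0.7  -6.99 -3.46]
```

View pics/w4.png

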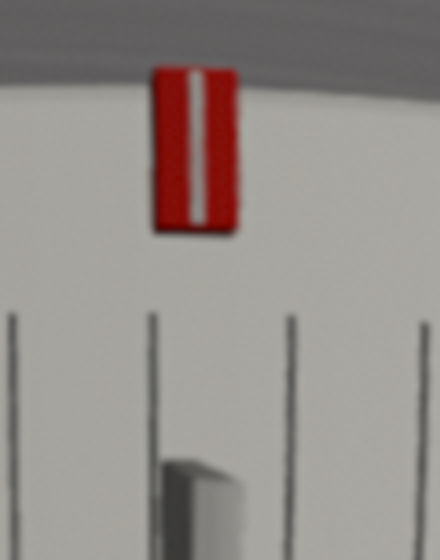

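The marker line is now at crop (198,148), and the blade's top edges are 193 and 243.

```bash
python3 - <<'E'
from h import *
d=np.load('w4.npz');p,Rm=d['p'],d['R'];print(Rm.round(3))
W=lambda u,v,z:wpix2w(240+u/4,10+v/4,z,p,Rm)
m=(W(197,72,.028)+W(199,222,.028))/2;bL,bR=W(193.5,478,.066),W(243,485,.066);bb=W(162,470,.022)
th=.061;yg=lambda P:-np.sin(th)*P[0]+np.cos(th)*P[1]
print(m,bL,bR,'rem top',yg(m)-yg(bL+bR)/2,'rem via bottom-left',yg(m)-yg(bb)-.003,'tcp',yg(p),'left face-tcp',yg(bL)-yg(p),yg(m)-.003)
E
```

```text
[[-0.004 -0.998 -0.055]
 [-0.006 -0.055  0.998]
 [-1.     0.004 -0.006]]
[0.41063028 0.03137948 0.028     ] [0.45468778 0.02944374 0.066     ] [0.45504336 0.0347537  0.066     ] rem top 0.0019787790199700846 rem via bottom-left 0.0015799131557217077 tcp -0.010364219547158163 left face-tcp 0.012034436866867074 0.0032881989688410508
```

>>> servo_tool:
  motion:
    - [0,0,0.0015,0,1]
    - [0,0,0.0025,0,1]
    - [0,0,0.003,0,1]
    - [0,0,0.003,0,1]
    - [0,0,0.003,0,1]

```text
clock: 5.6
tcp_pos: [0.5167, 0.0229, 0.2235]
orientation: [-1.254, 1.191, 1.247]
contact_force: [0.6, -7.0, -2.5]
grip_width: 0.0004
```

>>> servo_tool:
  motion:
    - [0,0,-0.015,0,1]
    - [-0.02,0,-0.03,0,1]
    - [-0.07,0,-0.03,0,1]
    - [-0.11,0,-0.03,0,1]
    - [-0.11,-0.05,-0.03,0,1]
    - [-0.11,-0.1,-0.02,0,1]
    - [-0.11,-0.15,-0.02,0,1]
    - [-0.11,-0.16,-0.02,0,1]

```text
clock: 6.4
tcp_pos: [0.6818, 0.0141, 0.3347]
orientation: [-1.258, 1.185, 1.246]
contact_force: [-0.4, -0.4, -0.7]
grip_width: -0.0004
```

>>> servo_tool:
  motion:
    - [0,0,0,0,1]
    - [0,0,0,0,1]

```text
clock: 6.6
tcp_pos: [0.6814, 0.0139, 0.3355]
orientation: [-1.258, 1.185, 1.245]
contact_force: [-0.4, -0.6, -0.5]
grip_width: -0.0003
```

```bash
python3 - <<'E'
from h import *
p,Rm=pose();print(p.round(4),Rm.round(3));np.savez('w5.npz',p=p,R=Rm)
save('wrist','w5.png',(140,0,440,225),2.6)
print(w2wpix([.6025,.0431,.1],p,Rm),w2wpix([.41,.0314,.028],p,Rm))
E
```

```text
[0.6814 0.0139 0.3355] [[ 0.003 -0.998 -0.057]
 [-0.007 -0.057  0.998]
 [-1.    -0.003 -0.008]]
[309.27767097  98.31840323] [292.10810975 -77.52291441]
```

View pics/w5.png

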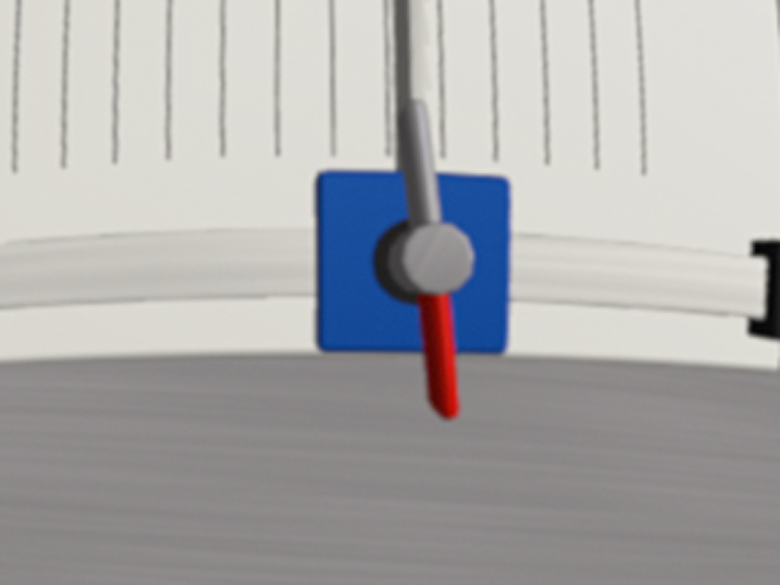

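The hub top is at crop (438,258), within 1 px of where I predicted it. The red wing's top runs to its end at about (450,410). I'll plan the arc around the axis.

```bash
cat > arc.py <<'E'
from h import *
import sys
th=.061;G=np.array([[np.cos(th),-np.sin(th)],[np.sin(th),np.cos(th)]])
A=np.array([.6025,.0431])
def centre(phi,r=.032,gap=0):
    f=np.radians(phi);u=np.array([np.cos(f),np.sin(f)]);d=np.array([np.sin(f),-np.cos(f)])
    h=.0135*abs(np.cos(f))+.011*abs(np.sin(f))
    return A+G@(r*u-(.003+h+gap)*d)
def wp(phis,zt=.080,gap=0):
    p,Rm=pose();tip=p+.173*Rm[:,0];print('tip rel axis (guide)',(G.T@(tip[:2]-A)*1e3).round(1),'tipz',tip[2].round(4))
    for f in phis: 
        c=np.r_[centre(f,gap=gap),zt]-tip;print(f,(Rm.T@c).round(4))
E
python3 - <<'E'
from arc import *
d=np.load('w5.npz');p,Rm=d['p'],d['R']
W=lambda u,v,z:wpix2w(140+u/2.6,v/2.6,z,p,Rm)
h=W(438,258,.1);t=W(450,412,.096);s=W(411,105,.096);print('hub',h.round(4),'tips',t.round(4),s.round(4),np.linalg.norm(t-h),np.linalg.norm(s-h))
for v in (t-h,h-s,t-s): print(np.degrees(np.arctan2(v[1],v[0])-th).round(1))
print(np.round(get_obs()['joints'],2));wp([5])
wp([5],gap=.01)
E
```

```text
hub [0.6032 0.0426 0.1   ] tips [0.6448 0.0501 0.096 ] [0.5615 0.0335 0.096 ] 0.042460188602509844 0.04285414855592198
6.7
8.8
7.7
[-0.38  0.58  0.39  1.62 -0.24  0.99  1.72]
tip rel axis (guide) [ 76.7 -35.4] tipz 0.1624
5 [0.0819 0.0468 0.0559]
tip rel axis (guide) [ 76.7 -35.4] tipz 0.1624
5 [0.0818 0.0477 0.0659]
```

>>> servo_tool:
  motion:
    - [0,0.025,0.035,0,1]
    - [0,0.049,0.07,0,1]
    - [0.02,0.049,0.07,0,1]
    - [0.05,0.049,0.07,0,1]
    - [0.082,0.049,0.07,0,1]
    - [0.082,0.049,0.07,0,1]
    - [0.082,0.049,0.07,0,1]

```text
clock: 7.35
tcp_pos: [0.6274, 0.0798, 0.2535]
orientation: [-1.257, 1.187, 1.246]
contact_force: [0.5, -0.7, 0.0]
grip_width: 0.0001
```

```bash
python3 - <<'E'
from arc import *
o=get_obs();print(np.round(o['contact_force'],2))
wp([8,0,-10,-20,-30,-40,-50,-60,-70])
E
```

```text
[ 0.5  -0.67  0.03]
tip rel axis (guide) [27.3 33.8] tipz 0.0805
8 [ 0.0006 -0.0019 -0.0116]
0 [ 0.0006 -0.0048 -0.0173]
-10 [ 0.0006 -0.0075 -0.0214]
-20 [ 0.0007 -0.0095 -0.0264]
-30 [ 0.0007 -0.0106 -0.0323]
-40 [ 0.0008 -0.0105 -0.0387]
-50 [ 0.0008 -0.0089 -0.0454]
-60 [ 0.0009 -0.0056 -0.0519]
-70 [ 0.0009 -0.0008 -0.0577]
```

>>> servo_tool:
  motion:
    - [0,-0.002,-0.0115,0,1]
    - [0,-0.005,-0.017,0,1]
    - [0,-0.0075,-0.0215,0,1]
    - [0,-0.0095,-0.0265,0,1]
    - [0,-0.0105,-0.0325,0,1]
    - [0,-0.0105,-0.0385,0,1]
    - [0,-0.009,-0.0455,0,1]
    - [0,-0.0055,-0.052,0,1]

```text
clock: 8.15
tcp_pos: [0.6359, 0.0275, 0.2539]
orientation: [-1.257, 1.187, 1.246]
contact_force: [0.6, 1.3, 0.0]
grip_width: -0.0
```

```bash
python3 - <<'E'
from arc import *
o=get_obs();print(np.round(o['contact_force'],2))
wp([-60,-70,-80,-90,-100,-110,-120,-130,-140])
save('wrist','w6.png',(140,0,440,225),2.6)
E
```

```text
[0.57 1.29 0.05]
tip rel axis (guide) [ 32.7 -19. ] tipz 0.0809
-60 [ 0.0009 -0.      0.0009]
-70 [ 0.0009  0.0048 -0.005 ]
-80 [ 0.0009  0.0111 -0.0098]
-90 [ 0.0009  0.0186 -0.0131]
-100 [ 0.001   0.0222 -0.0155]
-110 [ 0.001   0.0266 -0.0174]
-120 [ 0.001   0.0319 -0.0185]
-130 [ 0.001   0.0377 -0.0186]
-140 [ 0.0009  0.044  -0.0174]
```

View pics/w6.png

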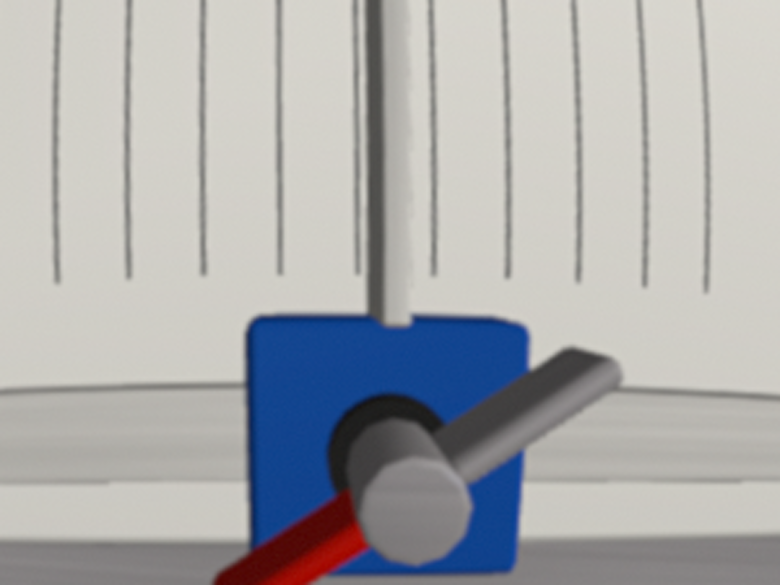

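The stroke works: the red wing has turned to about -60° (lower left, at (250,570)), and the stop hasn't moved. I'll continue the arc.

>>> servo_tool:
  motion:
    - [0,0.005,-0.005,0,1]
    - [0,0.011,-0.01,0,1]
    - [0,0.0185,-0.013,0,1]
    - [0,0.022,-0.0155,0,1]
    - [0,0.0265,-0.0175,0,1]
    - [0,0.032,-0.0185,0,1]
    - [0,0.0375,-0.0185,0,1]
    - [0,0.044,-0.0175,0,1]

```text
clock: 9.0
tcp_pos: [0.5919, 0.0058, 0.2541]
orientation: [-1.256, 1.189, 1.244]
contact_force: [1.3, -0.4, -0.6]
grip_width: -0.0002
```

```bash
python3 - <<'E'
from arc import *
o=get_obs();print(np.round(o['contact_force'],2))
wp([-140,-150,-160,-165,-170,-175,-180,-185])
E
```

```text
[ 1.3  -0.36 -0.65]
tip rel axis (guide) [-12.7 -38.1] tipz 0.0811
-140 [ 0.0011 -0.0013  0.0019]
-150 [0.001  0.005  0.0046]
-160 [0.001  0.0108 0.0088]
-165 [0.0009 0.0134 0.0115]
-170 [0.0009 0.0158 0.0145]
-175 [0.0009 0.0178 0.0179]
-180 [0.0009 0.0195 0.0215]
-185 [0.0008 0.0209 0.0234]
```

>>> servo_tool:
  motion:
    - [0,0.003,0.003,0,1]
    - [0,0.007,0.006,0,1]
    - [0,0.011,0.009,0,1]
    - [0,0.0135,0.0115,0,1]
    - [0,0.0155,0.0145,0,1]
    - [0,0.0175,0.017,0,1]
    - [0,0.0175,0.017,0,1]

```text
clock: 9.7
tcp_pos: [0.5732, 0.0224, 0.2538]
orientation: [-1.256, 1.189, 1.245]
contact_force: [-0.4, -0.1, 0.8]
grip_width: -0.0
```

```bash
python3 - <<'E'
from arc import *
print(np.round(get_obs()['contact_force'],2))
wp([-175,-180,-185])
p,Rm=pose();np.savez('w7.npz',p=p,R=Rm)
save('wrist','w7.png',(140,0,440,225),2.6)
print([w2wpix(np.r_[A+G@np.array([-a,0]),z],p,Rm).round(1) for a,z in ((0,.1),(.045,.096),(-.045,.096))],w2wpix([.4106,.0314,.028],p,Rm))
E
```

```text
[-0.43 -0.08  0.83]
tip rel axis (guide) [-30.5 -20.4] tipz 0.0808
-175 [ 0.0008 -0.0001  0.0003]
-180 [0.0007 0.0015 0.0039]
-185 [0.0007 0.0029 0.0058]
[array([297.1, 312.1]), array([301.4, 231. ]), array([291.3, 362.2])] [287.31019665 -22.08164193]
```

View pics/w7.png

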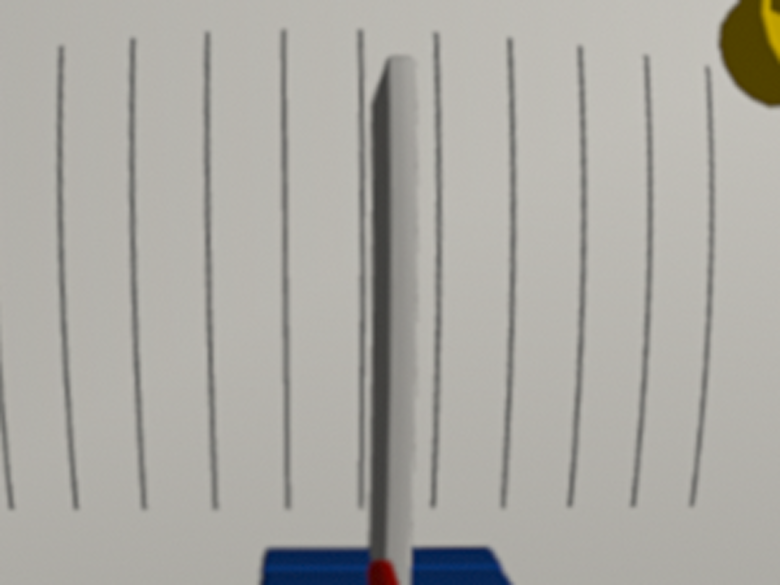

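The red wing's end shows at (383,565), a few degrees short of the position I expect when tight. I'll finish in small steps and watch the force.

>>> servo_tool:
  motion:
    - [0,0.0007,0.0015,0,1]
    - [0,0.0015,0.003,0,1]
    - [0,0.0015,0.0035,0,1]
    - [0,0.0015,0.0035,0,1]

```text
clock: 10.15
tcp_pos: [0.5715, 0.0257, 0.2537]
orientation: [-1.256, 1.189, 1.245]
contact_force: [0.8, -1.3, 0.5]
grip_width: 0.0003
```

>>> servo_tool:
  motion:
    - [0,0,0.001,0,1]
    - [0,0,0.0015,0,1]
    - [0,0,0.0015,0,1]

```text
clock: 10.45
tcp_pos: [0.5714, 0.0265, 0.2537]
orientation: [-1.256, 1.19, 1.244]
contact_force: [-0.1, -3.3, 0.3]
grip_width: -0.0002
```

```bash
python3 - <<'E'
from arc import *
fs=[]
for i in range(5): fs.append(get_obs()['contact_force']); p,Rm=pose(); im=np.array(grab_frame('wrist')).astype(int)
print(np.mean(fs,0).round(2),(G.T@((p+.173*Rm[:,0])[:2]-A)*1e3).round(1))
m=(im[...,0]>90)&(im[...,1]<50)&(im[...,2]<50);m[:150]=0
ys,xs=np.nonzero(m)
for y in sorted(set(ys)): print(y,xs[ys==y].min(),xs[ys==y].max(),end=' | ')
print()
for q in (0,5,10,-5):
    f=np.radians(180+q);print(q,w2wpix(np.r_[A+G@(.045*np.array([np.cos(f),np.sin(f)])),.096],p,Rm).round(1))
# blade edges at rows
g=im.sum(2)
print(g[200,275:315])
E
```

```text
[ 0.28 -4.53  0.83] [-32.  -16.3]
218 286 287 | 219 287 290 | 220 287 290 | 221 288 290 | 222 288 291 | 223 288 292 | 224 288 292 | 225 288 292 | 226 289 292 | 227 289 293 | 228 289 293 | 229 289 293 | 230 290 293 | 231 290 293 | 232 290 294 | 233 289 294 | 234 288 294 | 235 287 294 | 236 287 295 | 237 287 295 | 238 287 295 | 239 287 295 | 240 288 295 | 241 287 295 | 242 287 295 | 243 287 295 | 244 287 295 | 245 287 295 | 246 287 294 | 247 287 294 | 248 287 294 | 249 287 294 | 250 287 294 | 251 287 294 | 252 287 294 | 253 287 294 | 254 287 294 | 255 287 294 | 256 288 294 | 257 288 294 | 258 288 295 | 259 288 295 | 260 288 295 | 261 288 295 | 262 288 295 | 263 289 295 | 264 290 295 | 265 291 295 | 266 292 295 | 267 292 294 | 268 293 294 | 269 294 294 | 
0 [292.5 234.1]
5 [284.2 234.5]
10 [275.8 235.6]
-5 [300.8 234.3]
[487 380 250 188 189 219 300 374 406 410 415 419 426 430 450 475 496 506
 512 515 515 514 512 514 515 515 513 515 512 512 514 509 514 514 513 512
 513 515 513 514]
```

>>> servo_tool:
  motion:
    - [0,0,-0.006,0,1]
    - [0,0,-0.015,0,1]
    - [-0.04,0,-0.02,0,1]
    - [-0.08,-0.02,-0.05,0,1]
    - [-0.12,-0.05,-0.07,0,1]
    - [-0.14,-0.06,-0.07,0,1]
    - [-0.14,-0.06,-0.07,0,1]
    - [-0.14,-0.06,-0.07,0,1]

```text
clock: 11.5
tcp_pos: [0.6349, -0.0388, 0.3943]
orientation: [-1.256, 1.189, 1.245]
contact_force: [-0.2, -0.1, -0.3]
grip_width: -0.0001
```

```bash
python3 - <<'E'
from arc import *
p,Rm=pose();print(p.round(4));np.savez('w8.npz',p=p,R=Rm)
q=[w2wpix(P,p,Rm) for P in ([.4106,.0314,.028],np.r_[A,.1],np.r_[A+G@np.array([-.149,0]),.066])];print(np.round(q,1))
im=np.array(grab_frame('wrist'))[:,:,::-1];cv2.imwrite('pics/raw_w8.png',im)
u,v=np.array(q).min(0),np.array(q).max(0);x0,y0=max(0,int(u[0])-25),max(0,int(u[1])-15);x1,y1=int(v[0])+25,int(v[1])+25
c=im[y0:y1,x0:x1];s=min(780/c.shape[1],590/c.shape[0],6);print(x0,y0,s)
a=im[y0:y0+95,x0:x1];b=im[y0+75:y1,x0:x1]
k=6;b=np.vstack([b,np.zeros((max(0,len(a)-len(b)),b.shape[1],3),np.uint8)])[:max(len(a),1)]
print(a.shape,b.shape,im.shape,y1);cv2.imwrite('pics/w8.png',cv2.resize(np.hstack([a,b]),None,fx=5.5,fy=5.5,interpolation=cv2.INTER_CUBIC))
E
```

```text
[ 0.6349 -0.0388  0.3943]
[[330.5 -12.9]
 [350.2 157. ]
 [340.6  10.3]]
305 0 3.2596685082872927
(95, 70, 3) (95, 70, 3) (384, 512, 3) 181
```

>>> servo_tool:
  motion:
    - [-0.02,0.03,0,0,1]
    - [-0.02,0.045,0,0,1]
    - [-0.02,0.045,0,0,1]
    - [-0.02,0.045,0,0,1]

```text
clock: 11.95
tcp_pos: [0.589, -0.0401, 0.4123]
orientation: [-1.254, 1.191, 1.249]
contact_force: [0.2, 0.7, 0.3]
grip_width: 0.0002
```

```bash
python3 - <<'E'
from arc import *
p,Rm=pose();print(p.round(4));np.savez('w8.npz',p=p,R=Rm)
q=[w2wpix(P,p,Rm) for P in ([.4106,.0314,.028],np.r_[A,.1],np.r_[A+G@np.array([-.149,0]),.066])];q=np.array(q);print(q.round(1))
im=np.array(grab_frame('wrist'))[:,:,::-1];cv2.imwrite('pics/raw_w8.png',im)
def cr(c): x,y=max(0,int(c[0])-32),max(0,int(c[1])-45);print(x,y);return im[y:y+90,x:x+65]
cv2.imwrite('pics/w8.png',cv2.resize(np.hstack([cr((q[0]+q[2])/2),cr(q[1]-[0,12])]),None,fx=6,fy=6,interpolation=cv2.INTER_CUBIC))
E
```

```text
[ 0.589  -0.0401  0.4123]
[[327.3  27.5]
 [340.3 200.1]
 [335.9  56.3]]
299 0
308 143
```

View pics/w8.png

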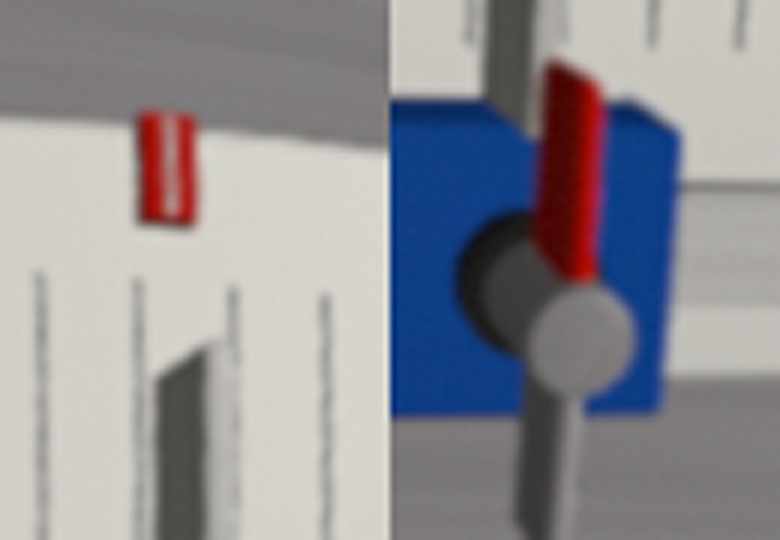

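The marker line is at (172,168) and the blade's top near end at (222,350), both where I predicted for an aligned blade. The red wing's top end is at about (595,82) and the hub at (583,340).

```bash
python3 - <<'E'
from arc import *
d=np.load('w8.npz');p,Rm=d['p'],d['R']
L=lambda u,v,z:wpix2w(299+u/6,v/6,z,p,Rm);S=lambda u,v,z:wpix2w(308+(u-390)/6,143+v/6,z,p,Rm)
yg=lambda P:(G.T@P[:2])[1]
m=(L(170,120,.028)+L(174,215,.028))/2
for l,r in((207,237),(207,232),(207,242)): print('blade-marker',yg((L(l,350,.066)+L(r,350,.066))/2)-yg(m))
h=S(583,340,.1)
for u in (590,595,600):
  t=S(u,84,.096);v=G.T@(t-h)[:2];print('wing deg from -x',np.degrees(np.arctan2(v[1],-v[0])),np.hypot(*v))
# profile for blade edges & red wing bright face, row-wise
im=cv2.imread('pics/raw_w8.png').astype(int)
for r in (65,75,85): print(r,im[r,320:345].sum(1))
for r in (158,165,172,180): print(r,[tuple(x) for x in im[r,330:346][:,[2,1]]])
E
```

```text
blade-marker -0.0004883402926423022
blade-marker -0.0009542022674893279
blade-marker -2.1772758112440643e-05
wing deg from -x -0.6357504013500178 0.04313300265362081
wing deg from -x 0.5244972494923817 0.04314791127208692
wing deg from -x 1.6852996295724854 0.043180747355413336
65 [598 518 486 538 473 315 227 225 229 229 222 223 291 408 496 532 551 551
 565 606 625 625 625 625 625]
75 [601 536 501 521 448 306 232 226 229 229 223 222 265 381 481 525 540 534
 543 589 620 626 624 625 625]
85 [594 509 475 523 457 300 228 227 229 228 227 221 256 371 479 525 544 558
 560 598 623 624 623 624 625]
158 [(np.int64(85), np.int64(83)), (np.int64(105), np.int64(99)), (np.int64(113), np.int64(95)), (np.int64(99), np.int64(69)), (np.int64(79), np.int64(29)), (np.int64(73), np.int64(7)), (np.int64(73), np.int64(4)), (np.int64(73), np.int64(6)), (np.int64(83), np.int64(7)), (np.int64(103), np.int64(6)), (np.int64(131), np.int64(9)), (np.int64(158), np.int64(22)), (np.int64(175), np.int64(71)), (np.int64(181), np.int64(130)), (np.int64(185), np.int64(171)), (np.int64(186), np.int64(184))]
165 [(np.int
[... 741 characters left out ...]
10)), (np.int64(120), np.int64(8)), (np.int64(151), np.int64(13)), (np.int64(169), np.int64(18)), (np.int64(150), np.int64(35)), (np.int64(92), np.int64(52)), (np.int64(34), np.int64(63)), (np.int64(11), np.int64(63))]
180 [(np.int64(33), np.int64(28)), (np.int64(49), np.int64(21)), (np.int64(68), np.int64(13)), (np.int64(75), np.int64(8)), (np.int64(75), np.int64(7)), (np.int64(74), np.int64(6)), (np.int64(75), np.int64(6)), (np.int64(83), np.int64(7)), (np.int64(106), np.int64(6)), (np.int64(136), np.int64(6)), (np.int64(163), np.int64(13)), (np.int64(162), np.int64(22)), (np.int64(124), np.int64(44)), (np.int64(65), np.int64(58)), (np.int64(20), np.int64(63)), (np.int64(9), np.int64(62))]
```

```bash
python3 -c "
from bench import *
print(hand_in())"
```

```text
the job is handed in; nothing more can be done
None
```

The stop is at the marker with its screw tightened, and I handed the job in at about 12 s on the robot's clock. I pushed the blade about 156 mm with closed fingertips, re-measuring on the way. I then turned the screw clockwise through about 187° with light strokes on the red wing. I stopped when the washer pushed back with about 4.5 N, below the stop's 8 N of friction.

Last checks, after backing off with the robot touching nothing:
- **Blade:** within about 0.5 mm of the marker's centre line, with up to 1 mm of uncertainty in reading the blade's edge.
- **Red wing:** within about 1° of the blade's direction.
- **Other objects:** the arm was kept clear of them and nothing suggests it touched any, but I took no final overview picture to confirm that.

No check failed or disagreed.

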